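# Shut and latch the glass lid of the cup display case

### The job

The lid of the wooden display case on the counter has been left ajar. Lower it gently onto its rubber seal, hold it pressed down to its stop while you turn the steel ball knob clockwise (seen from above) as far as it goes, so that its tongue slides under the keeper, then let go and leave the lid latched. Do not slam the lid or press harder than the seal needs, and leave the crockery around it alone.

Things in the scene. Friction and masses are not known exactly. Their poses are not given: they have to be found in the camera images.
- case: Fixed wooden display case, 340 (x) x 540 (y) x 128 mm high, with a recessed clear lid between two side decks. Origin: centre of its underside; x points from the front edge (towards the robot) to the hinge side, z up. Decks at z = 128 mm; the lid's hinge line runs along y at x = 155, z = 128 mm. The latch is on the centre line y = 0. Do not force lid or latch against the case with over 25 N.
- lid: Hinged lid, clear pane in a wooden frame, 290 x 340 x 18 mm, about 0.5 kg with its knob. Origin: middle of the hinge line, on the top face (z = 0); it reaches to x = -290 mm, its front rail is 60 mm wide. A stiff hinge holds it where it is left; a few newtons at the knob move it. Body axes as the case's when level.
- lid_angle (a joint): Opening angle of the lid, rad: 0 level with the side decks, growing as the front edge rises. It shuts on the case's front sill, which is on adjusting screws and may stand up to 6 mm higher or lower than the decks: its solid stop, which has to be felt for, lies between -0.022 and 0.022, flush with the sill's ledge.
- knob: Ball knob with its stem and tongue, turning in the lid's front rail. Origin: on its axis, at the lid's top face. Under the rail, on the sill, lies a sprung rubber seal, 7 mm proud: the lid meets it 0.025 rad before its stop. Pressing the lid down to the stop takes about 15 N at the knob; let go unlatched, it springs back a few mm.
- knob_turn (a joint): Turn of the ball knob, rad: 0 with its tongue along the front edge (to the case's -y side), growing clockwise seen from above to a stop at 1.5, where the tongue points to the front, under the keeper (it gets there from 1.1 on). It stays where it is left; 0.12 N m turns it, a little more where the tongue rubs on the keeper.
- ball_center (a point): Centre of the knob's polished steel ball, 36 mm across, on a 12 mm stem in the middle of the lid's front rail. In the lid's frame it is at x = -260, y = 0, z = 45 mm, and 38 mm above the tongue. The ball is slippery (friction about 0.4): fingers closing above or below its widest part are squeezed off it. z is the knob's axis.
- tongue_tip (a point): Free end of the flat steel tongue on the knob's stem, 52 mm from the axis, 16 mm wide, 6 mm thick, 1 mm above the lid. The keeper is a steel clip 34 mm wide on the sill's ledge; its lip overhangs towards the lid, 9 mm above the ledge: 2 mm above the tongue with the lid at its stop. With the lid up on its seal the tongue hits the lip's side.
- mug: White mug, 72 mm across, 75 mm high, standing on the deck on the case's right (-y) side. Origin: centre of its underside. Leave alone.
- bowl: Small white bowl, 84 mm across, 40 mm high, on the deck on the case's left (+y) side. Origin: centre of its underside. Leave alone.
- flask: White flask with a black cap, 68 mm across, 180 mm high, on the counter to the right of the case. Origin: centre of its underside. Leave alone.

How it is judged:
By the outcome, as a careful person would: the job done as asked, in the order asked, and still so for the second after the job is handed in, with the robot touching nothing.
It also fails if it takes over 61 s, if anything falls off the work surface, if the arm or the gripper's body presses on something with over 40 N, if the wrist force passes 120 N, or if a joint passes its speed limit or range.

### The arm

A 7-joint arm with a two-finger parallel gripper is mounted at the origin on the work surface. World frame = base frame: x ahead of the robot, y to its left, z up, the work surface at z = 0. Lengths are in mm, angles in degrees, forces in N, time in s.
With the tool pointing down it reaches from about 425 to 950 mm from the base axis. Payload 4.7 kg.
Tool frame: the origin (TCP) lies midway between the tips of the shut fingers; the grasp point (between the pads) lies 19 mm behind it (robot.tcp_to_grasp is the distance from the TCP to the grasp point, in mm); x points along the fingers, y is the direction in which the jaws open and shut, and the axes are right-handed (so a half turn about x gives the same grasp; the last joint's range is limited). The gripper opens to 87 mm and grips with 3 to 60 N. Pads are 19 mm wide; open, the fingers measure 117 mm over their backs; the gripper's body (75 mm by 190 mm) begins 51 mm behind the grasp point.
Start: joints at [-76.599, 26.849, -2.785, 87.806, 1.381, 65.374, -4.715], TCP at [175.313, 651.855, 222.573] pointing down, gripper open.
Joint ranges: [-148.3, 148.3], [-19.14, 114.17], [-79.39, 73.82], [5.75, 140.21], [-59.74, 239.74], [12.07, 113.84], [-152.46, 152.46]. Speed limits (degrees/s): [147.25, 147.25, 180, 180, 180, 180, 180].

### API

Orientations are given as [roll, pitch, yaw] about the fixed x, y, z axes, in that order (R = Rz(yaw) Ry(pitch) Rx(roll)).
In Python, from rig import robot gives the robot as it stands. Calls block until the motion is done:
- robot.goto(position, orientation): joint-space move of the TCP to a pose.
- robot.move_linear(position, rotation=None, rate=150, stop_force=None): straight line of the TCP; rotation=None keeps the orientation; rate is the mean speed in mm/s. With stop_force (N) it stops when the force on the tool has changed by that much, and returns True; else False.
- robot.goto_joints(angles): joint-space move.
- robot.grip(opening, f_grip=None): opening from 0.0 (shut) to 1.0 (fully open); f_grip is the grip in N (None keeps the last); returns when the fingers have stopped.
- robot.hold(seconds).
- robot.ik(position, orientation): joint angles nearest the present ones, or None.
- robot.capture(name): name is "side" or "top"; returns the picture (480x640x3 uint8, red, green, blue); there is no depth.
- robot.calibration(name): a dict with "mtx" (3x3 intrinsics, pixels), "k1" (the pictures are not rectified: a ray, as slopes to the right and down, at radius r is drawn at 1 + k1 r^2 times it, then the intrinsics apply), "pose" (4x4, takes a point from camera to world coordinates). Camera axes: x right, y down, z forward; pixel columns grow to the right and rows downward; lengths in mm; the calibration is good to about 2 mm. A picture is of the moment at which its call begins. calibration takes no time and is no camera call.
A pose or a line that the arm cannot do raises robot.IKError and nothing moves.
- robot.hand_in(): hands the job in, once; it reports no verdict.
Readings, each from a call of its own:
- robot.read_time_s(): time.
- robot.read_joints(): joint angles.
- robot.read_joint_vel(): joint speeds.
- robot.read_joint_efforts(): joint torques, N m.
- robot.read_position(): TCP position.
- robot.read_tool_rot(): TCP orientation.
- robot.read_ft_force(): force on the tool from outside, world axes, zero at the start.
- robot.read_ft_torque(): the same for the moment, N m.
- robot.read_finger_gap(): opening from 0.0 (shut) to 1.0 (fully open).
Only numpy, scipy, OpenCV 4.12 (cv2) and the standard library are available. Lean on these libraries where they do the work, as an engineer would, in place of code of your own. Each camera call takes 0.05 s, during which the arm holds its last target.

## Working session

There is one attempt and no reset: what is moved stays moved. The work goes in short steps, each a Python script; the robot and the scene stay as the last script left them, time stands still between calls to the robot, and variables do not carry over. Pictures are saved under pics/ and viewed, and the job is handed in when it is done.

```bash
mkdir -p pics; ls; python3 - <<'E'
from rig import robot
import cv2
for n in ("side","top"):
    im=robot.capture(n); cv2.imwrite(f"pics/{n}0.png",im[:,:,::-1])
    c=robot.calibration(n); print(n,c)
print(robot.read_time_s(),robot.read_tool_rot(),robot.read_ft_force())
E
```

```text
pics
side {'mtx': array([[521.37434869,   0.        , 329.55675323],
       [  0.        , 521.37434869, 228.72666524],
       [  0.        ,   0.        ,   1.        ]]), 'k1': -0.14020208580998683, 'pose': array([[ 8.61189811e-01, -3.37027715e-01,  3.80479210e-01,
         1.70292670e+02],
       [-5.08251434e-01, -5.79400701e-01,  6.37161916e-01,
        -7.82901414e+02],
       [ 5.70869660e-03, -7.42096454e-01, -6.70268800e-01,
         9.30872118e+02],
       [ 0.00000000e+00,  0.00000000e+00,  0.00000000e+00,
         1.00000000e+00]])}
top {'mtx': array([[455.46153471,   0.        , 313.32950298],
       [  0.        , 455.46153471, 238.16706792],
       [  0.        ,   0.        ,   1.        ]]), 'k1': -0.07663724475179204, 'pose': array([[-2.83199998e-03, -9.98658498e-01,  5.17028471e-02,
         5.64205264e+02],
       [-9.99926126e-01,  3.43917074e-03,  1.16582810e-02,
        -2.95324463e+01],
       [-1.18204563e-02, -5.16660113e-02, -9.98594462e-01,
         1.13528432e+03],
       [ 0.00000000e+00,  0.00000000e+00,  0.00000000e+00,
         1.00000000e+00]])}
0.1 [ -87.89026163   89.90499686 -102.94360247] [-0.13792172  0.30990243 -0.88353352]
```

View pics/side0.png

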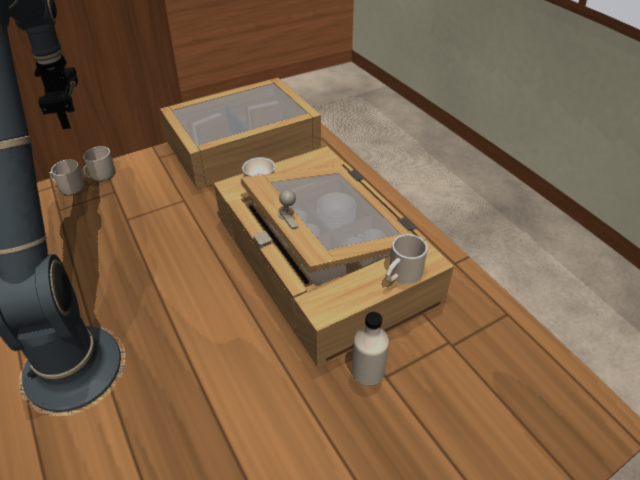

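View pics/top0.png

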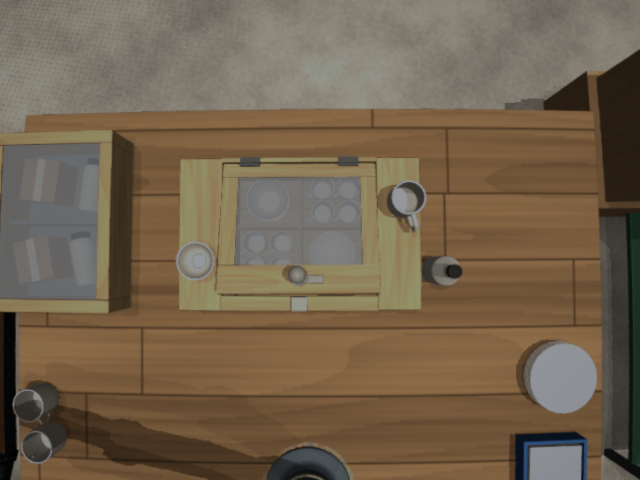

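The side view shows the ball at about (288,198), the tongue at (288,217) and the keeper at (263,239). In the top view the ball is at (297,274), the tongue points right (-y), the keeper is at (299,304), and the deck corners are near (180,158), (420,158), (420,310) and (180,310). I'll zoom in to refine these.

```bash
cat > h.py <<'E'
import numpy as np, cv2
from rig import robot
def ray(n,uv):
    c=robot.calibration(n);K=c["mtx"];k=c["k1"];T=c["pose"]
    d=np.array([(uv[0]-K[0,2])/K[0,0],(uv[1]-K[1,2])/K[1,1]]);u=d.copy()
    for _ in range(30): u=d/(1+k*(u@u))
    v=T[:3,:3]@np.r_[u,1.]
    return T[:3,3],v/np.linalg.norm(v)
def onz(n,uv,z):
    o,v=ray(n,uv);return o+v*(z-o[2])/v[2]
def tri(a,b):
    o1,v1=ray("top",a);o2,v2=ray("side",b)
    A=np.c_[v1,-v2];s=np.linalg.lstsq(A,o2-o1,rcond=None)[0]
    p,q=o1+s[0]*v1,o2+s[1]*v2
    return (p+q)/2,np.linalg.norm(p-q)
def proj(n,p):
    c=robot.calibration(n);K=c["mtx"];T=c["pose"]
    q=T[:3,:3].T@(np.asarray(p)-T[:3,3]);u=q[:2]/q[2];u=u*(1+c["k1"]*(u@u))
    return u*K[0,0]+K[:2,2]
E
python3 - <<'E'
from h import *
for uv in [(180,158),(420,158),(420,310),(180,310)]: print(onz("top",uv,128).round(1))
print(tri((297,274),(288,198)))
t=cv2.imread("pics/top0.png")[145:325,165:435]; cv2.imwrite("pics/tz.png",cv2.resize(t,None,fx=2.9,fy=2.9,interpolation=cv2.INTER_CUBIC))
t=cv2.imread("pics/side0.png")[160:270,230:350]; cv2.imwrite("pics/sz.png",cv2.resize(t,None,fx=5,fy=5,interpolation=cv2.INTER_CUBIC))
E
```

```text
[799.1 283.6 128. ]
[ 795.7 -257.7  128. ]
[ 457.  -252.5  128. ]
[457.5 279.1 128. ]
(array([540.53641958,  13.36486498, 229.94267126]), np.float64(1.2309256535383928))
```

View pics/tz.png

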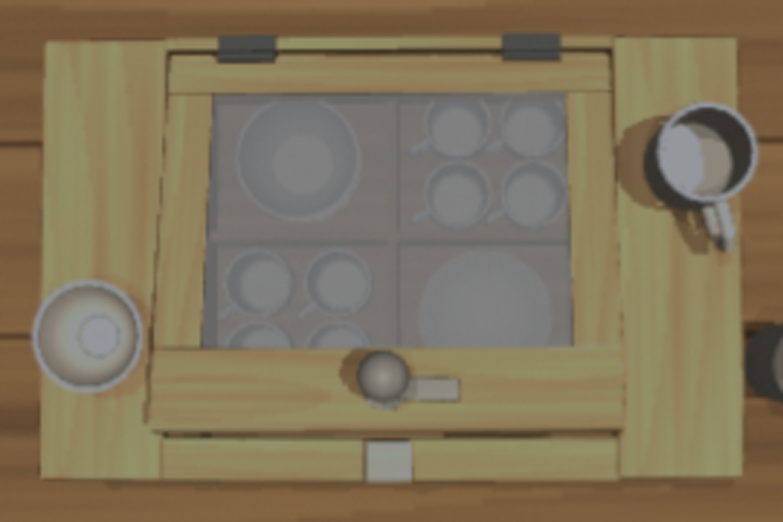

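View pics/sz.png

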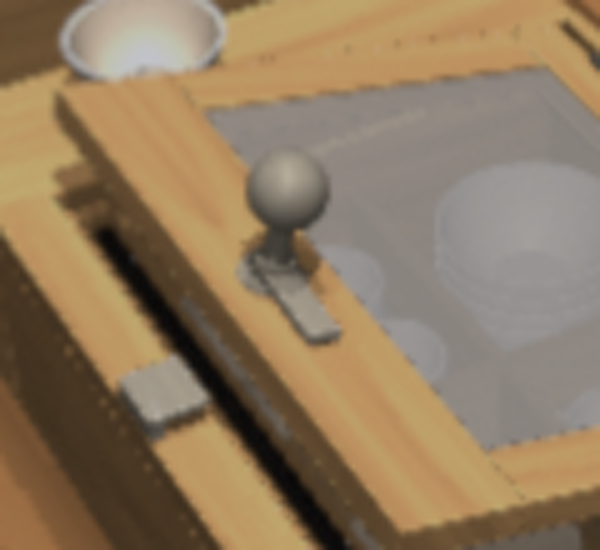

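```bash
python3 - <<'E'
from h import *
z=lambda x,y:(165+x/2.9,145+y/2.9)
P=[onz("top",z(*p),128) for p in [(46,41),(736,39),(742,475),(41,478)]]
for p in P: print(p.round(1))
print(np.mean(P,0), [np.degrees(np.arctan2(*(-1,1)*(a-b)[:2])).round(2) for a,b in [(P[0],P[1]),(P[3],P[2])]], [np.degrees(np.arctan2((a-b)[1],(a-b)[0])).round(2) for a,b in [(P[0],P[3]),(P[1],P[2])]])
b,e=tri(z(383,376),(230+288/5,160+189/5));print(b,e)
print("keeper",onz("top",z(388,462),137), "tongue",tri(z(459,390),(230+325/5,160+333/5)))
from scipy.spatial.transform import Rotation as R
print(R.from_euler('xyz',robot.read_tool_rot(),degrees=True).as_matrix().round(3))
def rot(psi):  # tool x down, jaw (y) at heading psi
    p=np.radians(psi);y=np.array([np.cos(p),np.sin(p),0]);x=np.array([0,0,-1.]);return R.from_matrix(np.c_[x,y,np.cross(x,y)]).as_euler('xyz',degrees=True)
for psi in range(-180,181,30):
    print(psi,[ (None if q is None else np.round(q,0)) for q in (robot.ik(np.array([b[0],b[1],240]),rot(psi)),robot.ik(np.array([b[0]-15,b[1],154]),rot(psi)))])
E
```

```text
[796.5 281.5 128. ]
[ 794.6 -254.9  128. ]
[ 459.6 -254.4  128. ]
[457.8 281.1 128. ]
[627.14281249  13.32771077 128.        ] [np.float64(-0.2), np.float64(0.19)] [np.float64(0.07), np.float64(-0.09)]
[539.37690767  13.11940587 231.13141801] 1.466683871443481
keeper [471.41624407  14.26709384 137.        ] tongue (array([528.24828767, -39.13572108, 193.66244998]), np.float64(1.4517616044210675))
[[-0.     0.26   0.966]
 [-0.002  0.966 -0.26 ]
 [-1.    -0.002  0.   ]]
-180 [array([ 44.,  27., -67., 103.,  27.,  68., 150.]), array([ 44.,  33., -67., 110.,  35.,  61., 142.])]
-150 [array([ -55.,   22.,   64.,  108.,  -22.,   64., -132.]), array([ -54.,   29.,   64.,  115.,  -32.,   56., -124.])]
-120 [array([ -55.,   22.,   64.,  108.,  -22.,   64., -102.]), array([-54.,  29.,  64., 115., -32.,  56., -94.])]
-90 [array([-47.,  17.,  51., 107., -15.,  63., -80.]), array([-47.,  24.,  53., 115., -23.,  53., -72.])]
-60 [array([-41.,  16.,  43., 107., -12.,  62., -53.]), array([-40.,  21.,  43., 114., -18.,  52., -48.])]
-30 [array([-38.,  15.,  40., 107., -11.,  62., -24.]), array([-37.,
[... 212 characters left out ...]
 19.,  31., 114., -12.,  51.,  37.])]
60 [array([-32.,  14.,  32., 107.,  -8.,  62.,  63.]), array([-29.,  18.,  28., 114., -11.,  50.,  65.])]
90 [array([-30.,  14.,  29., 106.,  -8.,  62.,  92.]), array([-26.,  18.,  25., 114., -10.,  50.,  94.])]
120 [array([-27.,  14.,  25., 106.,  -7.,  61., 121.]), array([-24.,  18.,  22., 114.,  -8.,  50., 122.])]
150 [array([-21.,  13.,  18., 106.,  -5.,  61., 149.]), array([-17.,  17.,  13., 113.,  -5.,  50., 149.])]
180 [array([ 44.,  27., -67., 103.,  27.,  68., 150.]), array([ 44.,  33., -67., 110.,  35.,  61., 142.])]<sys>:0: UserWarning: Gimbal lock detected. Setting third angle to zero since it is not possible to uniquely determine all angles.
```

```bash
cat >> h.py <<'E'
import warnings;warnings.filterwarnings("ignore")
from scipy.spatial.transform import Rotation as R
def rot(psi):
    p=np.radians(psi);y=np.array([np.cos(p),np.sin(p),0]);x=np.array([0,0,-1.]);return R.from_matrix(np.c_[x,y,np.cross(x,y)]).as_euler('xyz',degrees=True)
E
python3 - <<'E'
from h import *
b=np.array([540,13.2,230.7])
robot.goto([250,560,330],rot(75)); print(robot.read_time_s())
robot.goto([b[0],b[1],310],rot(90)); print(robot.read_time_s())
print(robot.move_linear([b[0],b[1],b[2]-19],rate=100,stop_force=6))
print(robot.read_time_s(),robot.read_position(),robot.read_joints(),robot.read_ft_force(),robot.read_ft_torque())
for n in ("side","top"):
    im=robot.capture(n); cv2.imwrite(f"pics/{n}1.png",im[:,:,::-1])
    x,y=(230,120) if n=="side" else (220,200)
    cv2.imwrite(f"pics/{n}1z.png",cv2.resize(np.ascontiguousarray(im[y:y+130,x:x+160,::-1]),None,fx=4,fy=4,interpolation=cv2.INTER_CUBIC))
E
```

```text
0.7833
3.0
False
4.1333 [540.52523327  13.15935532 212.3395695 ] [-29.46369719  15.71695908  28.88184899 108.28090005  -8.87588544
  58.10974591  93.2064771 ] [-0.09208484  0.03079417 -0.4652168 ] [0.01368174 0.01150659 0.01943518]
```

View pics/side1z.png

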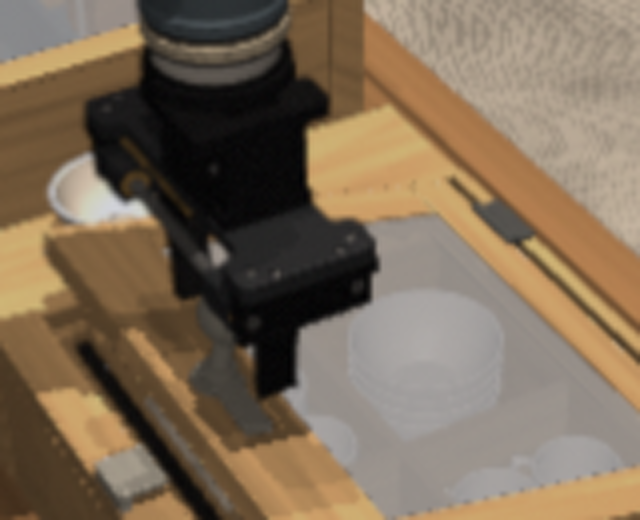

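View pics/top1z.png

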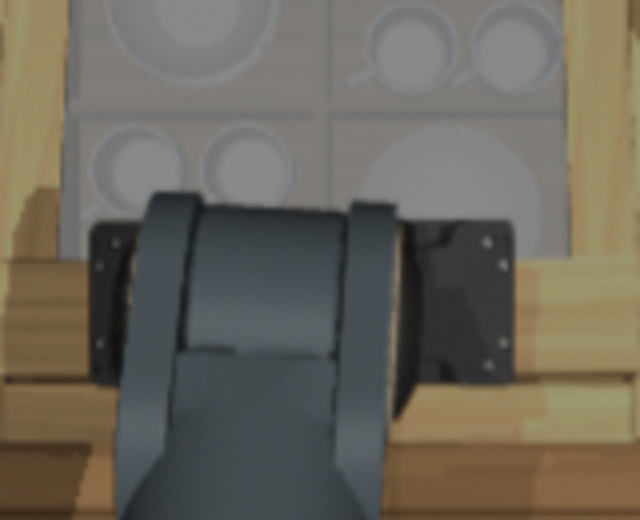

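The side view shows the jaws straddling the ball and the tips clear of the rail. In the top view the hand hides the ball but is centred on the rail. I'll grip and check the forces.

```bash
python3 - <<'E'
from h import *
robot.grip(0.55); 
robot.grip(0.0,f_grip=45)
robot.hold(0.2)
print(robot.read_time_s(),robot.read_finger_gap()*87,robot.read_position(),robot.read_ft_force(),robot.read_ft_torque())
E
```

```text
5.7917 34.06023701174401 [540.01633984  14.36783942 211.72474148] [-0.20273792  5.26929192  0.49326344] [ 1.12048880e+00 -1.37426689e-02 -1.18330939e-04]
```

```bash
cat >> h.py <<'E'
RR=np.hypot(260,45);A0=np.arctan2(45,260)
def tcp(th,hx,y=14.4,dz=0):
    a=th+A0;return np.array([hx-RR*np.cos(a),y,128+RR*np.sin(a)-19+dz])
def st(tag=""):
    p=robot.read_position();print(tag,round(robot.read_time_s(),2),"p",p.round(2),"gap",round(robot.read_finger_gap()*87,2),"F",robot.read_ft_force().round(2),"T",robot.read_ft_torque().round(3),flush=True)
E
python3 - <<'E'
from h import *
hx=540+RR*np.cos(.230+A0);print(hx)
robot.move_linear([540,14.4,211.7],rate=20);st("relieve")
for th in (.22,.20,.18,.15,.12,.10,.08):
    s=robot.move_linear(tcp(th,hx),rate=35,stop_force=10);st((th,s,tcp(th,hx).round(1)))
    if s: break
E
```

```text
782.894274142314
relieve 6.04 p [540.    14.45 211.7 ] gap 34.15 F [0.8  3.01 0.35] T [ 0.766  0.043 -0.032]
(0.22, False, array([539. ,  14.4, 209.7])) 6.29 p [539.06  14.45 209.47] gap 34.23 F [ 0.47  3.01 -1.59] T [ 0.76  -0.209  0.065]
(0.2, False, array([537. ,  14.4, 204.8])) 6.59 p [536.9   14.44 204.16] gap 33.88 F [ 2.11  3.34 -3.62] T [ 0.836 -0.516  0.04 ]
(0.18, False, array([535.2,  14.4, 199.8])) 6.89 p [535.12  14.44 199.33] gap 34.0 F [ 2.6   3.54 -4.61] T [ 0.799 -0.692  0.032]
(0.15, False, array([532.5,  14.4, 192.3])) 7.27 p [532.61  14.45 191.91] gap 33.77 F [ 3.71  3.73 -4.61] T [ 0.859 -0.87   0.037]
(0.12, False, array([530.2,  14.4, 184.8])) 7.64 p [530.16  14.43 184.23] gap 34.12 F [ 3.89  4.29 -3.46] T [ 0.812 -0.926  0.105]
(0.1, False, array([528.7,  14.4, 179.7])) 7.94 p [528.6   14.42 179.04] gap 33.77 F [ 3.24  3.02 -3.95] T [ 0.878 -0.912  0.019]
(0.08, False, array([527.3,  14.4, 174.6])) 8.24 p [527.22  14.39 173.83] gap 34.02 F [ 4.46  4.26 -3.85] T [ 0.849 -0.973  0.05 ]
```

```bash
python3 - <<'E'
from h import *
hx=783.7;y=15.2;f0=[]
th=.08
while th>-.025:
    th-=.008 if th>.055 else .004
    s=robot.move_linear(tcp(th,hx,y),rate=15,stop_force=9)
    F=robot.read_ft_force();st((round(th,3),s,tcp(th,hx,y)[2].round(2)))
    if F[2]>3 or s: break
E
```

```text
(0.072, False, np.float64(172.59)) 8.54 p [526.84  14.48 171.93] gap 34.15 F [ 1.5   1.93 -2.74] T [ 0.274 -0.444  0.033]
(0.064, False, np.float64(170.54)) 8.83 p [526.47  14.53 170.18] gap 33.77 F [ 0.05 -0.38 -2.4 ] T [ 0.039 -0.149  0.042]
(0.056, False, np.float64(168.48)) 9.12 p [526.09  14.58 168.23] gap 33.81 F [-2.2  -0.63 -1.35] T [-0.259  0.12   0.011]
(0.048, False, np.float64(166.42)) 9.42 p [525.71  14.62 166.13] gap 34.0 F [-1.45 -2.22 -0.36] T [-0.57   0.296  0.058]
(0.044, False, np.float64(165.39)) 9.67 p [525.57  14.73 165.26] gap 34.13 F [-3.33 -1.7   1.95] T [-0.755  0.48   0.032]
(0.04, False, np.float64(164.36)) 9.92 p [525.45  14.69 164.48] gap 34.02 F [-3.94 -3.31  3.14] T [-0.776  0.641  0.054]
```

```bash
python3 - <<'E'
from h import *
hx=783.2;y=14.7
th=.04
robot.move_linear(tcp(th,hx,y),rate=10);robot.hold(.1);st("settle")
while th>-.03:
    th-=.003
    robot.move_linear(tcp(th,hx,y),rate=10)
    F=np.mean([robot.read_ft_force() for _ in range(3)],0);st((round(th,4),tcp(th,hx,y)[2].round(2),F[2].round(2)))
    if F[2]>12: break
E
```

```text
settle 10.27 p [525.39  14.68 164.48] gap 33.96 F [-2.03 -3.02  2.16] T [-0.57   0.368  0.043]
(0.037, np.float64(163.59), np.float64(5.02)) 10.52 p [525.35  14.66 163.93] gap 34.12 F [-2.93 -2.58  5.02] T [-0.642  0.473 -0.032]
(0.034, np.float64(162.81), np.float64(5.45)) 10.77 p [525.23  14.65 163.27] gap 33.9 F [-2.5  -2.29  5.45] T [-0.646  0.531 -0.011]
(0.031, np.float64(162.04), np.float64(7.79)) 11.02 p [525.14  14.65 162.66] gap 34.08 F [-3.56 -3.47  7.79] T [-0.641  0.542 -0.038]
(0.028, np.float64(161.26), np.float64(8.17)) 11.27 p [525.08  14.73 162.03] gap 34.08 F [-2.97 -2.61  8.17] T [-0.547  0.605  0.005]
(0.025, np.float64(160.49), np.float64(9.33)) 11.52 p [525.01  14.73 161.48] gap 34.3 F [-4.38 -3.26  9.33] T [-0.56   0.733  0.083]
(0.022, np.float64(159.71), np.float64(10.06)) 11.77 p [524.89  14.68 160.86] gap 34.09 F [-4.82 -2.49 10.06] T [-0.541  0.828 -0.01 ]
(0.019, np.float64(158.93), np.float64(11.12)) 12.02 p [524.77  14.69 160.27] gap 33.75 F [-4.42 -2.6  11.12] T [-0.59   0.845  0.058]
(0.016, np.float64(158.15), np.float64(12.28)) 12.27 p [524.77  14.68 159.7 ] gap 33.74 F [-4.8  -1.76 12.28] T [-0.662  0.92   0.021]
```

```bash
python3 - <<'E'
from h import *
hx=783.0;y=14.4
th=.016;last=robot.read_position()[2]
while th>-.04:
    th-=.003
    robot.move_linear(tcp(th,hx,y),rate=10);robot.hold(.05)
    F=np.mean([robot.read_ft_force() for _ in range(3)],0);z=robot.read_position()[2];st((round(th,4),tcp(th,hx,y)[2].round(2),F[2].round(2),round(last-z,2)))
    if F[2]>18 or last-z<.3: break
    last=z
E
```

```text
(0.013, np.float64(157.38), np.float64(15.6), np.float64(0.59)) 12.57 p [524.68  14.64 159.1 ] gap 33.78 F [-5.77 -1.71 15.6 ] T [-0.544  0.885 -0.046]
(0.01, np.float64(156.6), np.float64(14.8), np.float64(0.58)) 12.87 p [524.68  14.73 158.53] gap 33.66 F [-5.29 -1.86 14.8 ] T [-0.394  0.923  0.102]
(0.007, np.float64(155.82), np.float64(18.88), np.float64(0.09)) 13.17 p [524.75  14.69 158.43] gap 33.77 F [-6.75 -2.36 18.88] T [-0.425  1.268  0.071]
```

```bash
cat > turn.py <<'E'
from h import *
import sys,json
try: S=json.load(open("s.json"))
except Exception: S=dict(psi=90.,x=523.9,y=14.2,z=156.1)
def run(end,step,tmax=.33):
    if S["psi"]==90:
        robot.move_linear([S["x"],S["y"],S["z"]],rate=10);robot.hold(.05);st("pre")
    while S["psi"]>end:
        S["psi"]-=step
        robot.move_linear([S["x"],S["y"],S["z"]],rot(S["psi"]),rate=60)
        R_=[(robot.read_ft_force(),robot.read_ft_torque()) for _ in range(3)]
        F=np.mean([r[0] for r in R_],0);T=np.mean([r[1] for r in R_],0)
        tr=R.from_euler('xyz',robot.read_tool_rot(),degrees=True).as_matrix()[:,1]
        print(round(S["psi"],1),"act",np.degrees(np.arctan2(tr[1],tr[0])).round(2),"t",round(robot.read_time_s(),2),"p",robot.read_position().round(2),"F",F.round(2),"T",T.round(3),"gap",round(robot.read_finger_gap()*87,2),flush=True)
        # force trims
        S["z"]+=np.clip((F[2]-17.5)*.1,-.3,.3)
        S["x"]+=np.clip(F[0]*.06,-.3,.3); S["y"]+=np.clip(F[1]*.06,-.3,.3)
        json.dump(S,open("s.json","w"))
        if F[2]>23 or F[2]<11 or abs(T[2])>tmax or np.hypot(F[0],F[1])>15: print("BREAK");break
E
python3 - <<'E'
from turn import *
run(78,4)
E
```

```text
pre 13.47 p [524.74  14.7  158.42] gap 33.9 F [-6.85 -1.93 18.09] T [-0.346  1.426  0.082]
86.0 act 85.97 t 13.72 p [524.72  14.67 158.45] F [-7.46 -1.38 19.38] T [-0.427  1.488 -0.148] gap 33.92
82.0 act 81.98 t 13.97 p [524.7   14.62 158.47] F [-6.47 -0.97 17.38] T [-0.441  1.193 -0.154] gap 33.73
78.0 act 77.98 t 14.22 p [524.69  14.56 158.48] F [-5.3  -1.63 17.38] T [-0.465  1.115 -0.134] gap 33.94
```

```bash
python3 - <<'E'
from turn import *
run(14,4)
E
```

```text
74.0 act 73.99 t 14.47 p [524.64  14.52 158.46] F [-5.05 -0.17 15.65] T [-0.511  0.978 -0.089] gap 34.21
70.0 act 69.99 t 14.72 p [524.64  14.47 158.49] F [-5.75 -0.76 16.81] T [-0.494  0.906 -0.125] gap 34.36
66.0 act 65.99 t 14.97 p [524.6   14.43 158.47] F [-4.63 -1.33 16.62] T [-0.514  0.839 -0.141] gap 33.69
62.0 act 62.01 t 15.22 p [524.59  14.39 158.48] F [-3.27 -1.82 16.18] T [-0.589  0.817 -0.134] gap 33.81
58.0 act 58.0 t 15.47 p [524.55  14.44 158.34] F [-3.64 -1.45 16.09] T [-0.382  0.707 -0.121] gap 34.42
54.0 act 54.0 t 15.72 p [524.55  14.39 158.37] F [-2.96 -0.31 16.4 ] T [-0.438  0.676 -0.104] gap 33.92
50.0 act 50.01 t 15.97 p [524.53  14.38 158.35] F [-3.06 -0.8  18.58] T [-0.497  0.686 -0.147] gap 33.94
46.0 act 46.01 t 16.22 p [524.46  14.33 158.36] F [-3.13 -0.03 17.17] T [-0.478  0.595 -0.163] gap 34.0
42.0 act 42.02 t 16.47 p [524.45  14.31 158.37] F [-1.27 -0.24 17.73] T [-0.538  0.575 -0.148] gap 33.83
38.0 act 38.02 t 16.72 p [524.39  14.27 158.37] F [-1.73 -0.92 17.51] T [-0.468  0.624 -0.092] gap 33.83
34.0 act 34.01 t 16.97 p [524.43  14.37 158.25] F [-0.66 -0.26 15.15] T [-0.334  0.361 -0.099] gap 33.43
30.0 act 30.01 t 17.22 p [524.41  14.36 158.2 ] F [-2.48  0.22 16.71] T [-0.381  0.519 -0.092] gap 34.02
26.0 act 26.02 t 17.47 p [524.32  14.37 158.17] F [-1.08 -0.31 18.03] T [-0.348  0.534 -0.119] gap 34.0
22.0 act 22.02 t 17.72 p [524.33  14.33 158.19] F [-1.08  0.17 17.5 ] T [-0.318  0.524 -0.088] gap 33.92
18.0 act 18.02 t 17.97 p [524.28  14.34 158.2 ] F [-1.52  0.84 16.72] T [-0.33   0.539 -0.101] gap 33.91
14.0 act 14.02 t 18.22 p [524.26  14.37 158.17] F [-1.56  0.43 17.53] T [-0.357  0.565 -0.134] gap 33.96
```

```bash
python3 - <<'E'
from turn import *
run(-4,2,tmax=.3)
E
```

```text
12.0 act 12.04 t 18.47 p [524.25  14.36 158.18] F [-1.44  0.23 17.39] T [-0.374  0.571 -0.036] gap 34.09
10.0 act 10.04 t 18.72 p [524.2   14.37 158.15] F [-1.05 -0.59 17.66] T [-0.356  0.539 -0.066] gap 33.82
8.0 act 8.04 t 18.97 p [524.21  14.36 158.17] F [-7.900e-01 -1.000e-02  1.733e+01] T [-0.298  0.489 -0.049] gap 33.6
6.0 act 6.06 t 19.22 p [524.19  14.36 158.17] F [-1.61 -0.16 17.07] T [-0.297  0.518  0.012] gap 33.95
4.0 act 4.02 t 19.47 p [524.28  14.56 157.95] F [-0.69  0.68 15.45] T [-0.168  0.169 -0.105] gap 33.62
2.0 act 2.07 t 19.72 p [524.35  14.91 157.88] F [-1.56  0.44 16.12] T [-0.019  0.176  0.022] gap 33.91
0.0 act 0.13 t 19.97 p [524.28  14.52 157.81] F [-0.34  0.67 17.1 ] T [-0.183  0.211  0.315] gap 33.89
BREAK
```

```bash
python3 - <<'E'
from h import *
robot.hold(.1);st()
for n in ("side","top"):
    im=robot.capture(n); cv2.imwrite(f"pics/{n}2.png",im[:,:,::-1])
    x,y=(230,140) if n=="side" else (220,200)
    cv2.imwrite(f"pics/{n}2z.png",cv2.resize(np.ascontiguousarray(im[y:y+130,x:x+130,::-1]),None,fx=4.6,fy=4.6,interpolation=cv2.INTER_CUBIC))
E
```

```text
20.07 p [524.3   14.55 157.8 ] gap 33.88 F [ 0.3  -0.86 16.6 ] T [-0.179  0.248  0.292]
```

View pics/side2z.png

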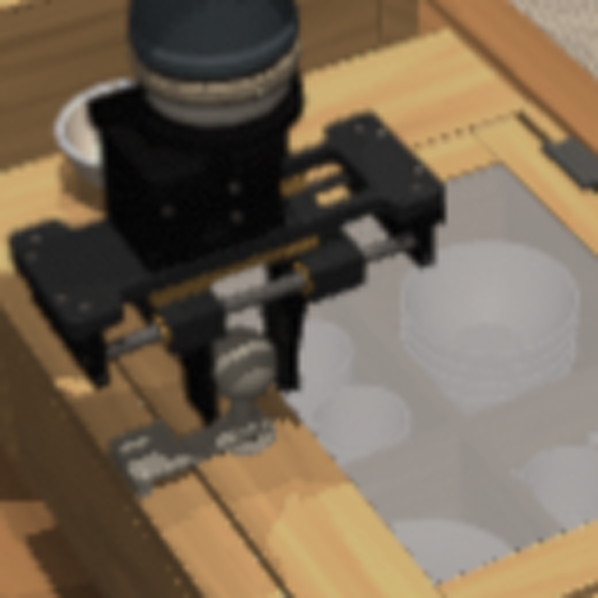

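The side view shows the tongue at about (190,450) in the crop, pointing to the front under the keeper at (150,455), with the ball held at its widest part. I'll confirm the turning stop, then ease off and release.

```bash
python3 - <<'E'
from turn import *
run(-1,1.5,tmax=.45)
robot.hold(.1);st("stop")
z=S["z"]; 
for k in range(14):
    z+=.4
    robot.move_linear([S["x"],S["y"],z],rot(0),rate=10)
    F=np.mean([robot.read_ft_force() for _ in range(3)],0)
    st(round(z,2))
    if F[2]<1: break
E
```

```text
-1.5 act -1.36 t 20.42 p [524.36  14.95 157.74] F [-1.01  0.26 16.07] T [-0.068  0.108  0.284] gap 33.61
stop 20.52 p [524.36  14.99 157.74] gap 33.62 F [-0.41  0.75 16.02] T [-0.085  0.148  0.23 ]
155.12 20.77 p [524.3   14.97 157.76] gap 33.96 F [ 0.76  0.73 14.65] T [-0.056 -0.082  0.067]
155.52 21.02 p [524.3   14.99 157.83] gap 34.13 F [ 0.78 -0.4  11.06] T [-0.063 -0.29   0.05 ]
155.92 21.27 p [524.28  14.99 157.94] gap 34.18 F [2.1  1.24 8.15] T [-0.062 -0.512  0.031]
156.32 21.52 p [524.27  14.97 158.18] gap 33.83 F [ 3.1  -0.07  7.37] T [-0.145 -0.604  0.036]
156.72 21.77 p [524.29  14.95 158.46] gap 33.86 F [4.04 0.88 6.15] T [-0.179 -0.692  0.04 ]
157.12 22.02 p [524.28  14.93 158.77] gap 34.07 F [5.29 0.7  4.54] T [ 0.005 -1.194  0.077]
157.52 22.27 p [524.33  14.91 159.06] gap 34.3 F [6.08 0.65 4.1 ] T [-0.066 -1.295  0.084]
157.92 22.52 p [524.29  14.93 159.2 ] gap 34.02 F [6.95 1.05 2.17] T [-0.044 -1.44   0.023]
158.32 22.77 p [524.24  14.91 159.28] gap 34.08 F [ 7.86  0.46 -0.26] T [-0.12  -1.645  0.066]
```

Torque stopped rising at about 0.3 N m, so it could be the stop or a slip. I'll press down again and turn a few degrees more to be sure.

```bash
python3 - <<'E'
from turn import *
robot.grip(0.0,f_grip=58)
for z in (157,156,155.3,154.9):
    robot.move_linear([S["x"],S["y"],z],rot(0),rate=10); st(z)
    if robot.read_ft_force()[2]>16: break
S["z"]=z; S["psi"]=0
run(-9,1.5,tmax=.6)
E
```

```text
157 23.27 p [524.35  14.93 158.78] gap 33.28 F [6.55 0.55 6.5 ] T [ 1.000e-03 -1.048e+00  6.100e-02]
156 23.52 p [524.27  14.94 158.11] gap 33.31 F [ 3.44  1.42 10.26] T [ 0.031 -0.779  0.109]
155.3 23.77 p [524.27  14.95 157.78] gap 33.58 F [ 1.92  0.8  13.02] T [ 0.084 -0.583  0.004]
154.9 24.02 p [524.28  14.92 157.72] gap 33.61 F [ 1.36  1.83 16.38] T [ 0.064 -0.311  0.042]
-1.5 act -1.36 t 24.27 p [524.3   14.91 157.72] F [ 1.37  1.46 15.86] T [ 0.068 -0.32   0.341] gap 33.54
-3.0 act -2.7 t 24.52 p [524.34  14.92 157.72] F [ 0.77  0.64 18.72] T [-0.083 -0.149  0.896] gap 33.71
BREAK
```

That's a hard stop: torque jumped to 0.9 N m over 1.5°. Next I relieve the torque, ease up and release.

```bash
python3 - <<'E'
from turn import *
ps=-1.2
robot.move_linear([S["x"],S["y"],154.9],rot(ps),rate=60);st("relief")
for z in np.arange(155.5,158.5,.5):
    robot.move_linear([S["x"]+(z-154.9)*.25,S["y"],z],rot(ps),rate=10)
    if robot.read_ft_force()[2]<2: break
st(z)
p=robot.read_position()
robot.grip(0.75);robot.hold(.1);st("open")
robot.move_linear([p[0],p[1],270],rate=80);st("up")
robot.goto([430,130,380],rot(30)) if robot.ik([430,130,380],rot(30)) is not None else None
q=robot.read_joints();q[0]+=60;robot.goto_joints(q)
st("away")
for n in ("side","top"):
    im=robot.capture(n); cv2.imwrite(f"pics/{n}3.png",im[:,:,::-1])
    x,y=(230,140) if n=="side" else (230,200)
    cv2.imwrite(f"pics/{n}3z.png",cv2.resize(np.ascontiguousarray(im[y:y+130,x:x+130,::-1]),None,fx=4.6,fy=4.6,interpolation=cv2.INTER_CUBIC))
E
```

```text
relief 24.77 p [524.32  14.94 157.74] gap 33.77 F [ 0.4   1.23 16.64] T [ 0.044 -0.274  0.278]
158.0 26.27 p [524.34  14.94 159.12] gap 33.24 F [6.16 0.65 4.3 ] T [-0.044 -1.273  0.273]
open 27.2 p [520.87  13.78 158.01] gap 65.23 F [0.17 0.19 0.52] T [-0.09   0.04  -0.002]
up 28.75 p [524.02  14.98 269.53] gap 65.42 F [ 0.08  0.09 -0.45] T [-0.075  0.074  0.009]
away 31.17 p [ 327.75 -306.96  379.1 ] gap 64.99 F [ 0.03 -0.58  0.62] T [-0.089  0.047 -0.01 ]
```

View pics/side3z.png

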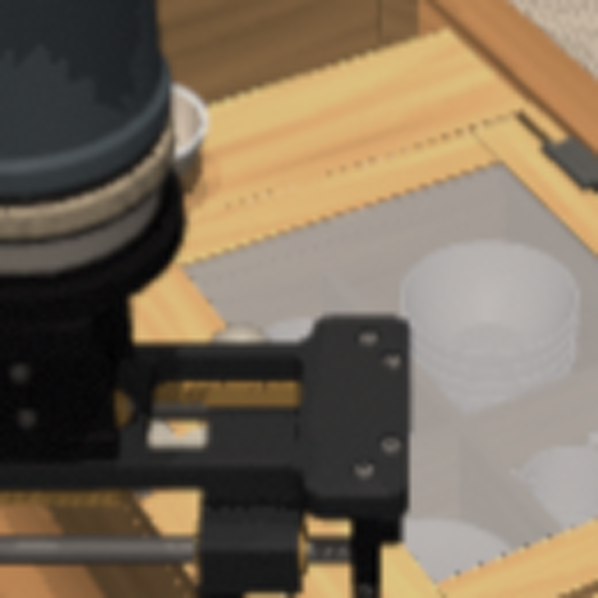

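View pics/top3.png

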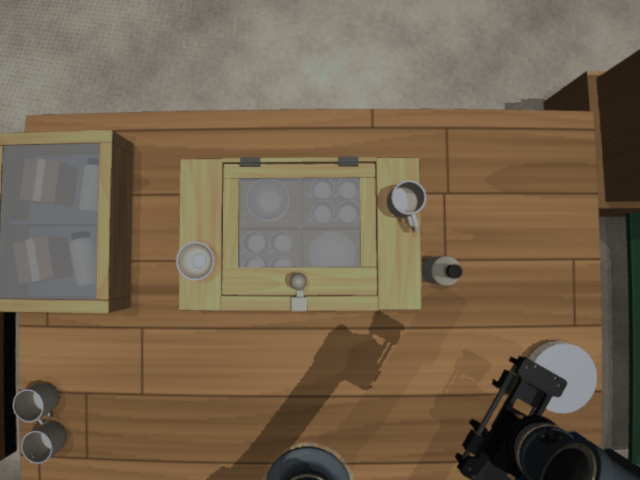

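View pics/top3z.png

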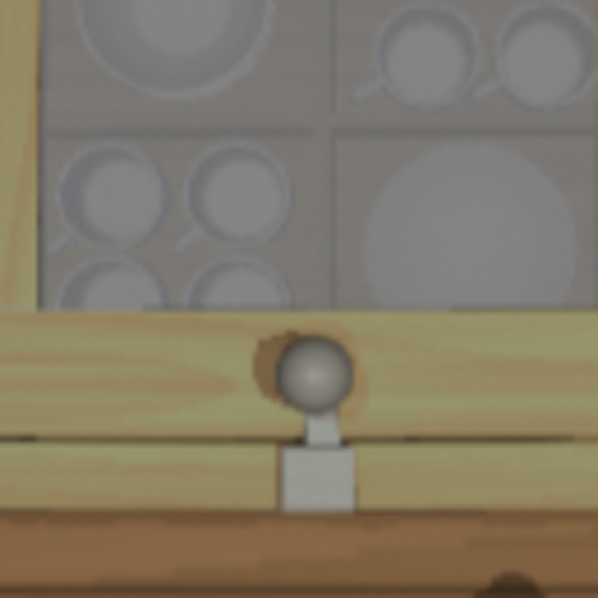

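The top view shows the lid down, the ball at (298,281) and the tongue running straight forward under the keeper at (299,304). The mug (407,199), bowl (195,261) and flask (445,271) haven't moved, and the arm is clear, so I'm handing in.

```bash
python3 - <<'E'
from h import *
st();robot.hand_in()
E
```

```text
31.27 p [ 327.92 -306.85  379.23] gap 64.8 F [ 0.13  0.85 -0.52] T [-0.082  0.138 -0.004]
the job is handed in; nothing more can be done
```

The lid is closed and latched, and the job was handed in at about 31 s of the 61 s allowed.

- **Lowering:** I gripped the ball and brought the lid down slowly. The seal met at a TCP height of about 166 mm and the solid stop was at about 158.4 mm.
- **Pressing and turning:** I held the lid at its stop with about 15–19 N while turning the knob clockwise.
- **Turn stop:** On the first pass, the torque levelled off at about 0.3 N m near 90°, which could have been a slip of the fingers. I eased the lid up onto the latch, gripped harder and pressed it down to its stop again. Turning a little further, the torque rose sharply to 0.9 N m, so the knob was at its end stop.
- **Release:** I eased the pressure off before opening the fingers. About 4 N downward and 6 N sideways remained, so the hand shifted a few mm as it opened.
- **Last checks:** The final top picture shows the lid down, the tongue pointing straight forward under the keeper, and the mug, bowl and flask where they were. The arm was clear, with tool force near zero. In the final side picture the hand blocked the latch, so that view did not confirm it.

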